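# Screw the fill plug of a permeability cell down until it is snug

### The job

Close the fill plug on top of the permeability cell: fit the tee key fully down over the plug's square head and turn it clockwise until the tapered plug is snug, clearly firm but not forced, because overtightening splits the boss. Then take the key off and stand it upright on the bench well away from the cell; do not knock the cell or disturb the things around it.

Things in the scene. Friction and masses are not known exactly. Their poses are not given: they have to be found in the camera images.
- cell: Permeability cell, heavy, does not move: grey metal plates 170 mm across and a clear jacket round a concrete core. Origin: centre of its underside. Top plate's upper face at z = 154 mm, with four tie-rod nuts up to 167 mm and a hose barb up to 181 mm, all 55 mm or more from the axis; a 62 mm steel boss up to 168 mm in the middle; a gauge at the front, 113 mm from the axis, up to 74 mm.
- plug_head (a point): Centre of the square head of the brass tapered plug, upright on the cell's axis: 24 x 24 mm, 18 mm tall (9 mm above and below this point, top edge chamfered 2 x 3.5 mm), standing on a round 41 mm shoulder. x and y are square to its flats. It turns clockwise seen from above to tighten, sinking 2.2 mm a turn. Its taper, inside the boss, is plug_c0. For its feel see key_grip.
- key_grip (a point): Centre of the cross bar of the steel tee key, 0.32 kg (bar along x, 100 x 16 x 15 mm, flat sides facing y); z up. Stands on its 40 mm square socket 67.5 mm below: 26.4 mm square inside, 20 mm deep; bar is 58.5 mm above plug_head when fully on. Play 0.1 rad each way. Turning moment: about 0.04 N m until the taper bites, 0.3 to 2.6 rad on (never the same), then climbing 1.2 per rad of plug; snug 0.3-0.6, forced 0.8 N m.
- tin_mid (a point): Bystander: aluminium moisture tin with lid, 60 mm across, 39 mm tall; point at its centre, half-way up.
- jar_mid (a point): Bystander: white plastic jar with a red cap, 60 mm across, 95 mm tall; point at its centre, half-way up.
- disc_mid (a point): Bystander: concrete core slice, 47 mm across, 31 mm tall; point at its centre, half-way up.
- tape_mid (a point): Bystander: orange and black tape measure, 64 x 76 mm, 33 mm tall; point at its centre, half-way up.
There are look-alikes about, which are no part of the job. Of the things shaped like the part that bears key_grip, the dark steel one is meant.

How it is judged:
By the outcome, as a careful person would: the job done as asked, in the order asked, and still so for the second after the job is handed in, with the robot touching nothing.
It also fails if it takes over 67 s, if anything falls off the work surface, if the arm or the gripper's body presses on something with over 40 N, if the wrist force passes 120 N, or if a joint passes its speed limit or range.

### The arm

A 7-joint arm with a two-finger parallel gripper is mounted at the origin on a cart in front of the work surface, level with it; the furniture and walls round the work are solid. World frame = base frame: x ahead of the robot, y to its left, z up, the work surface at z = 0. Lengths are in m, angles in rad, forces in N, time in s.
With the tool pointing down it reaches from about 0.35 to 0.9 m from the base axis. Payload 8.1 kg.
Tool frame: the origin (TCP) lies between the finger pads; the fingertips stand 11 mm ahead of it and the grasp point (between the pads) lies 8 mm behind it; z points along the fingers, y is the line along which they close (so a half turn about z gives the same grasp; the last joint's range is limited). The gripper opens to 92 mm and grips with 3 to 60 N. Pads are 19 mm wide; open, the fingers measure 130 mm over their backs; the gripper's body (75 mm by 190 mm) begins 47 mm behind the grasp point.
Start: joints at [-1.426, 0.434, 0.025, 1.573, -0.012, 1.134, -0.075], TCP at [0.153, 0.606, 0.238] pointing down, gripper open.
Joint ranges: [-2.62, 2.62], [-0.44, 2.09], [-1.27, 1.32], [0.08, 2.57], [-1.32, 4.46], [0.12, 2], [-2.74, 2.74]. Speed limits (rad/s): [2.22, 2.22, 3.01, 3.01, 3.14, 3.14, 3.14].

### API

Orientations are given as a rotation vector (axis times angle).
In Python, from cell import observe, get_image, camera_params, sign_off gives the robot as it stands.
- The arm moves only by the shell command python3 -m pendant 'ROWS' [FORCE]. ROWS is JSON, one flat list of numbers, 7 for each row, row after row: the shift along the tool's x, y, z in m, then the turn, a rotation vector about the tool's x, y, z in rad, then the finger opening in m, from 0 to 0.0918. In form: [dx, dy, dz, rx, ry, rz, jaw, dx, dy, dz, rx, ry, rz, jaw, ...]. A call has 1 to 10 rows; each row shifts and turns the commanded pose from where the row before left it, along the tool's axes as they then stand; what a row does not reach is not made up. A row lasts 1/8 s, in which the tool goes at most 62.5 mm and 10.7 degrees, less where a joint would pass 70% of its speed; a pose out of reach is approached as far as the arm can. A call is refused whole if a number of a shift passes 0.0625 or a number of a turn 0.188, either way. A call with a gripper value outside its range is refused whole. The fingers move at their own pace and stop on an object; FORCE is the grip in N (left out, the last holds). Time passes only in rows, so rows that do not move let the fingers close. It gives the time, the measured TCP pose, the force, the opening and the grip force at its end, in the units of the state.
- observe(): the state, without advancing time (a new reading comes with each control period).
- get_image(name): name is "scene" or "top"; returns the picture (420x560x3 uint8, red, green, blue); there is no depth.
- camera_params(name): a dict with "intrinsics" (3x3 intrinsics, pixels), "eye" and "rotation" of the camera in the world. Camera axes: x right, y down, z forward; pixel columns grow to the right and rows downward; lengths in m; the calibration is good to about 2 mm. A picture is of the moment at which its call begins. camera_params takes no time and is no camera call.
- sign_off(): hands the job in; it is judged then, once.
The state is a dict: "clock": time; "joints": joint angles; "dq": joint speeds; "joint_efforts": joint torques, N m; "position": TCP position; "ee_rot": TCP orientation; "force": force on the tool from outside, world axes, zero at the start; "ft_torque": the same for the moment, N m; "width": opening from 0.0 (shut) to 1.0 (fully open); "gripper_force": force on a finger pad.
Only numpy, scipy, OpenCV 4.12 (cv2) and the standard library are available. Lean on these libraries where they do the work, as an engineer would, in place of code of your own. Each camera call takes 0.05 s, during which the arm holds its last target. There are 200 camera calls.

## Working session

There is one attempt and no reset: what is moved stays moved. The work goes in short steps, Python scripts to look and compute and a shell command to move; the robot and the scene stay as the last step left them, time stands still between calls to the robot, and variables do not carry over. Pictures are saved under pics/ and viewed, at most 10 in all, crops included, and the job is handed in when it is done.

```bash
mkdir -p pics; ls
python3 - <<'E'
from cell import *
import cv2,numpy as np
np.set_printoptions(precision=4,suppress=True)
for n in("scene","top"):
    im=get_image(n); cv2.imwrite(f"pics/{n}0.png",cv2.resize(im[:,:,::-1],(800,600),interpolation=cv2.INTER_CUBIC)); np.save(f"pics/{n}0.npy",im)
    p=camera_params(n); print(n,p)
print(observe())
E
```

```text
pics
scene {'intrinsics': array([[482.1032,   0.    , 277.7472],
       [  0.    , 482.1032, 200.8931],
       [  0.    ,   0.    ,   1.    ]]), 'eye': array([-0.2253, -0.6067,  1.0406]), 'rotation': array([-2.1331,  1.0382, -0.439 ])}
top {'intrinsics': array([[540.3728,   0.    , 267.0557],
       [  0.    , 540.3728, 205.0038],
       [  0.    ,   0.    ,   1.    ]]), 'eye': array([ 0.2873, -0.005 ,  1.2342]), 'rotation': array([-2.1427,  2.0718, -0.2126])}
{'clock': 0.1, 'joints': array([-1.4256,  0.4351,  0.025 ,  1.574 , -0.0116,  1.134 , -0.0751]), 'dq': array([ 0.0013, -0.0013,  0.0009, -0.0045, -0.0018, -0.0002,  0.001 ]), 'joint_efforts': array([  0.0026, -66.913 ,   0.9875, -31.5146,  -0.0606,   0.0374,
         0.    ]), 'position': array([0.1533, 0.6055, 0.237 ]), 'ee_rot': array([-0.3884, -3.1175,  0.0022]), 'force': array([ 0.0335, -0.4126,  0.0544]), 'ft_torque': array([ 0.0152, -0.0104, -0.001 ]), 'gripper_force': 0.0, 'width': 0.9989705456943229}
```

View pics/scene0.png

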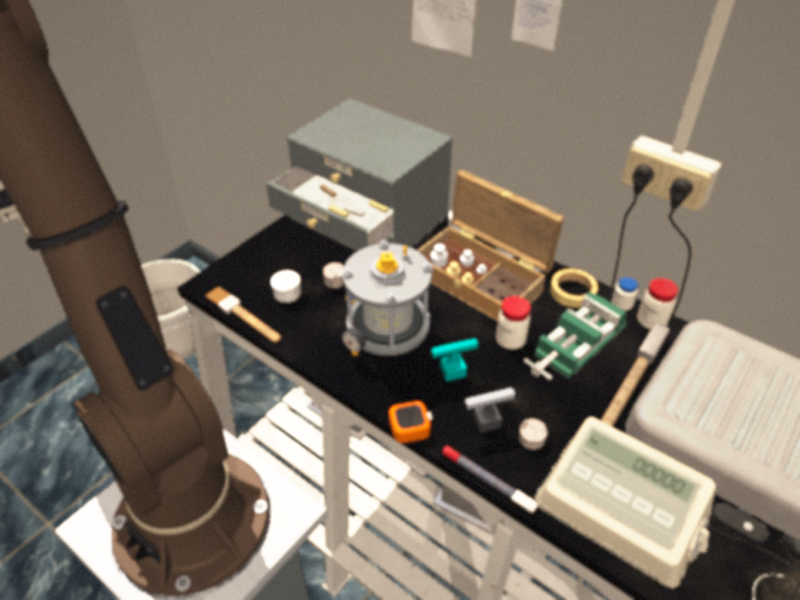

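View pics/top0.png

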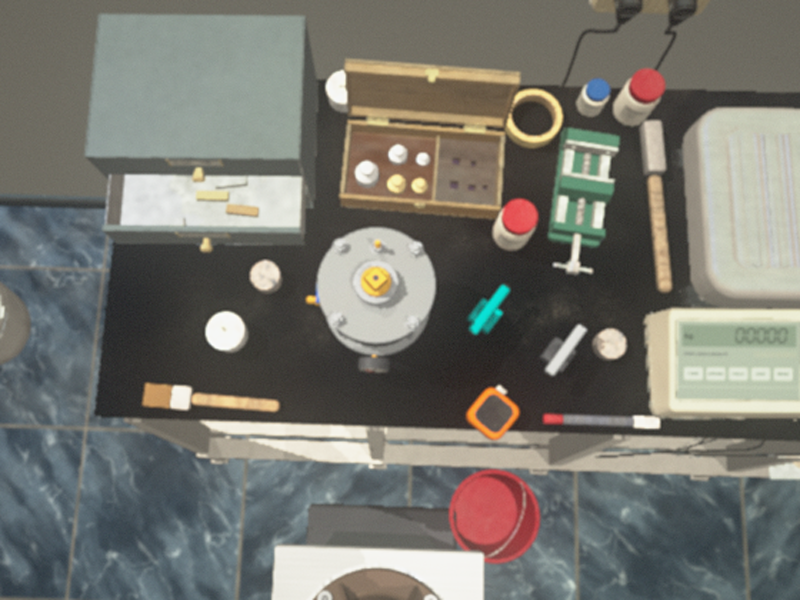

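The scene view has two tee keys, teal at (455,358) and dark steel at (488,408). In the top view they are at (490,310) and (565,350). I choose the dark steel one. The plug head is at (376,281) in top. Next is a close crop to check.

```bash
cat > h.py <<'E'
from cell import *
import cv2,numpy as np
np.set_printoptions(precision=4,suppress=True)
def cam(n):
    p=camera_params(n); R=cv2.Rodrigues(np.array(p["rotation"]))[0]; return p["intrinsics"],np.array(p["eye"]),R
def ray(n,u,v):
    K,e,R=cam(n); return e,R@np.linalg.solve(K,[u,v,1.])
def onz(n,u,v,z):
    e,d=ray(n,u,v); return e+d*(z-e[2])/d[2]
def tri(ut,us):
    A=[];b=[]
    for n,p in(("top",ut),("scene",us)):
        e,d=ray(n,*p);d/=np.linalg.norm(d);P=np.eye(3)-np.outer(d,d);A.append(P);b.append(P@e)
    return np.linalg.lstsq(np.vstack(A),np.hstack(b),rcond=None)[0]
def proj(n,X):
    K,e,R=cam(n); q=K@(R.T@(np.array(X)-e)); return q[:2]/q[2]
def crop(im,x,y,w,h,W,H):
    return cv2.resize(im[y:y+h,x:x+w],(W,H),interpolation=cv2.INTER_CUBIC)[:,:,::-1]
E
python3 - <<'E'
from h import *
t=np.load("pics/top0.npy");s=np.load("pics/scene0.npy")
# 50x37.5 px -> 8x
a=crop(t,238,178,50,37,400,296);b=crop(t,370,220,50,37,400,296)
c=crop(s,245,167,50,37,400,296);d=crop(s,317,266,50,37,400,296)
cv2.imwrite("pics/c1.png",np.vstack([np.hstack([a,b]),np.hstack([c,d])]))
for n,u,v,z in(("top",376*.7,281*.7,.19),("top",568*.7,350*.7,.07)):print(onz(n,u,v,z))
R=cam("top")[2];print(R)
E
```

```text
[0.5253 0.0155 0.19  ]
[ 0.4551 -0.2769  0.07  ]
[[ 0.0341 -0.9776  0.2075]
 [-0.9994 -0.0324  0.0116]
 [-0.0046 -0.2077 -0.9782]]
```

View pics/c1.png

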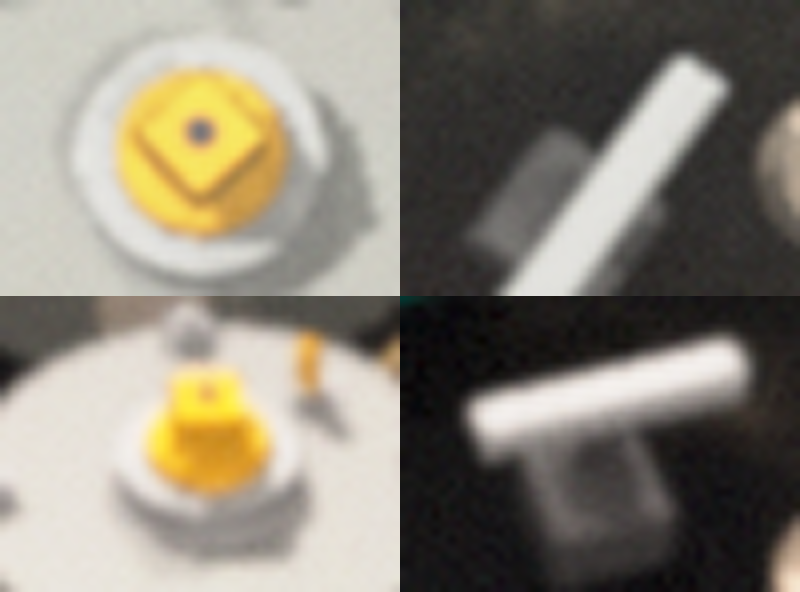

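The crop confirms the dark steel socket key under a bright bar, and the brass head with its centre dot at top px (263.0,194.4), scene px (270.9,179.0). Now for the poses.

Run:
```python
from h import *
t=np.load("pics/top0.npy")
print("dot tri",tri((263,194.4),(270.9,179)))
for z in(.19,.195,.2):print(z,onz("top",263,194.4,z),onz("scene",270.9,179,z))
cor=[(133,128),(203,72),(268,133),(200,192)]
C=np.array([onz("top",238+x/8,178+y/8,.195)[:2] for x,y in cor]);print(C,C.mean(0))
e=np.roll(C,-1,0)-C;print(np.hypot(*e.T),np.degrees(np.arctan2(e[:,1],e[:,0])))
g=t[215:270,375:420].min(2);m=(g>110).astype(np.uint8)
n,l,st,ce=cv2.connectedComponentsWithStats(m);print(st,ce)
k=l[(245-215),(397-375)];print(k)
if k:
    pts=np.argwhere(l==k)[:,::-1].astype(np.float32);r=cv2.minAreaRect(pts);B=cv2.boxPoints(r)+[375,215];print(r,B)
    W=np.array([onz("top",u,v,.073)[:2] for u,v in B]);print(W,W.mean(0))
    e=np.roll(W,-1,0)-W;print(np.hypot(*e.T),np.degrees(np.arctan2(e[:,1],e[:,0])))
# bar ends in scene
E1=np.array((317+75/8,266+(410-296)/8));E2=np.array((317+345/8,266+(355-296)/8))
for p in(E1,E2):print("scene end",onz("scene",*p,.073))
# tools bystanders
for nm,u,v,z in(("disc",610,344,.031),("tape",493,413,.033),("jar",520,215,.095),("balL",650,320,.05),("teal",490,310,.07),("tin",226,332,.039),("disc2",265,277,.031),("pen",600,421,0.01),("brush",210,400,.01),("gauge",373,363,.074),("barb",378,245,.181)):print(nm,onz("top",u*.7,v*.7,z))
o=observe();print(cv2.Rodrigues(o["ee_rot"])[0])
```

```text
dot tri [0.5286 0.0163 0.1947]
0.19 [0.53   0.0161 0.19  ] [0.5323 0.02   0.19  ]
0.195 [0.5288 0.016  0.195 ] [0.5279 0.0163 0.195 ]
0.2 [0.5277 0.0159 0.2   ] [0.5234 0.0126 0.2   ]
[[ 0.5291  0.0325]
 [ 0.5439  0.0158]
 [ 0.5289 -0.0008]
 [ 0.5135  0.0154]] [0.5289 0.0157]
[0.0224 0.0223 0.0224 0.0232] [ -48.5744 -132.0539  133.5681   47.6176]
[[   0    0   45   55 2073]
 [   7   12   29   36  368]
 [  41   18    4   14   33]
 [  14   24    1    1    1]] [[21.9932 26.5591]
 [20.1685 29.7636]
 [43.0909 23.9697]
 [14.     24.    ]]
1
((20.000003814697266, 29.0), (14.142135620117188, 41.01219177246094), 45.0) [[375.5 253.5]
 [404.5 224.5]
 [414.5 234.5]
 [385.5 263.5]]
[[ 0.4346 -0.2284]
 [ 0.5001 -0.2919]
 [ 0.4788 -0.3132]
 [ 0.4138 -0.2496]] [ 0.4568 -0.2708]
[0.0913 0.0301 0.0909 0.0298] [ -44.1174 -135.0894  135.6762   45.5998]
scene end [ 0.422  -0.2433  0.073 ]
scene end [ 0.492  -0.2982  0.073 ]
disc [ 0.4724 -0.352   0.031 ]
tape [ 0.3589 -0.1688  0.033 ]
jar [ 0.6585 -0.2006  0.095 ]
balL [ 0.5092 -0.4095  0.05  ]
teal [ 0.5129 -0.1585  0.07  ]
tin [0.47   0.2506 0.039 ]
disc2 [0.5623 0.1966 0.031 ]
pen [ 0.3535 -0.3391  0.01  ]
brush [0.3654 0.2738 0.01  ]
gauge [0.4249 0.0178 0.074 ]
barb [0.5796 0.0147 0.181 ]
[[-0.9694  0.2453 -0.0002]
 [ 0.2453  0.9694 -0.0014]
 [-0.0001 -0.0014 -1.    ]]
```

Run:
```python
from h import *
from scipy.optimize import least_squares
t=np.load("pics/top0.npy");s=np.load("pics/scene0.npy")
def blob(im,x,y,w,h,th,seed):
    m=(im[y:y+h,x:x+w].min(2)>th).astype(np.uint8);n,l,st,ce=cv2.connectedComponentsWithStats(m);k=l[seed[1]-y,seed[0]-x]
    p=np.argwhere(l==k)[:,::-1]+[x,y];r=cv2.minAreaRect(p.astype(np.float32));return p,cv2.boxPoints(r),p.mean(0)
for n,im,a in(("top",t,(375,215,38,55,150,(397,245))),("scene",s,(317,262,50,30,150,(342,280)))):
    p,B,c=blob(im,*a);u,S,V=np.linalg.svd(p-c,full_matrices=False);d=V[0]
    q=(p-c)@d;e=[c+d*q.min(),c+d*q.max()];print(n,len(p),c,e)
    W=[onz(n,*x,.0735)[:2] for x in e];print(W,np.mean(W,0),np.linalg.norm(W[0]-W[1]),np.degrees(np.arctan2(*(W[0]-W[1])[::-1])), "cent",onz(n,*c,.0735))
    B=[]
# socket top in top view: far-left corner edge crop b: (470,240),(555,130),(600,160)
for z in(0,.03,.04):print(z,[onz("top",370+x/8,220+y/8,z)[:2] for x,y in((70,225),(152,130))])
# scene socket top edges right corner (630,430)->(670,510)?
for z in(.03,.04,.05):print(z,[onz("scene",317+x/8,266+y/8,z)[:2] for x,y in((230,134),(270,215),(145,235))])
```

```text
top 291 [395.5533 244.5017] [array([407.3878, 228.283 ]), array([383.9408, 260.4161])]
[array([ 0.4919, -0.2979]), array([ 0.4203, -0.2463])] [ 0.4561 -0.2721] 0.08831204595512118 -35.77663370902127 cent [ 0.4555 -0.2717  0.0735]
scene 199 [342.7085 277.5377] [array([359.1335, 273.5497]), array([326.1363, 281.5614])]
[array([ 0.4896, -0.2967]), array([ 0.418 , -0.2453])] [ 0.4538 -0.271 ] 0.08813504746558742 -35.625831515178135 cent [ 0.4537 -0.2709  0.0735]
0 [array([ 0.4565, -0.25  ]), array([ 0.4848, -0.2738])]
0.03 [array([ 0.4524, -0.244 ]), array([ 0.48  , -0.2673])]
0.04 [array([ 0.451, -0.242]), array([ 0.4784, -0.2651])]
0.03 [array([ 0.4749, -0.2711]), array([ 0.4558, -0.2981]), array([ 0.4251, -0.2711])]
0.04 [array([ 0.468 , -0.2744]), array([ 0.4491, -0.3011]), array([ 0.4187, -0.2744])]
0.05 [array([ 0.461 , -0.2777]), array([ 0.4424, -0.3042]), array([ 0.4122, -0.2777])]
```

```bash
python3 -m pendant '[-0.042,-0.042,0,0,0,0,0.0918,-0.042,-0.042,0,0,0,0,0.0918,-0.042,-0.042,0,0,0,0,0.0918,-0.042,-0.042,0,0,0,0,0.0918,-0.042,-0.042,0,0,0,0,0.0918,-0.042,-0.042,0,0,0,0,0.0918,-0.042,-0.042,0,0,0,0,0.0918,-0.042,-0.042,0,0,0,0,0.0918]'
cat >> h.py <<'E'
def st():
    o=observe();R=cv2.Rodrigues(o["ee_rot"])[0]
    print("t%.2f"%o["clock"],"p",o["position"],"yawy %.2f"%np.degrees(np.arctan2(R[1,1],R[0,1])),"z",R[:,2],"j",o["joints"][[4,6]],"F",o["force"],"T",o["ft_torque"],"w %.1f"%(o["width"]*91.8),"g %.1f"%o["gripper_force"]);return o,R
def go(t,z=None):
    o,R=st();d=np.array(t)-o["position"];print("tool shift",R.T@d)
E
python3 -c "
from h import *
go((.455,-.2715,.2))"
```

```text
clock: 1.1
position: [0.3972, 0.1959, 0.2378]
ee_rot: [0.388, 3.117, 0.0]
force: [1.2, 1.1, 0.8]
width: 1.004
gripper_force: 0.0
t1.10 p [0.3972 0.1959 0.2378] yawy 75.81 z [ 0.0002  0.0003 -1.    ] j [-0.0387  0.7915] F [1.1785 1.0788 0.8069] T [ 0.0965 -0.0287  0.0208] w 92.1 g 0.0
tool shift [-0.1706 -0.439   0.0376]
```

```bash
python3 -m pendant '[-0.021,-0.055,0,0,0,0,0.0918,-0.021,-0.055,0,0,0,0,0.0918,-0.021,-0.055,0,0,0,0,0.0918,-0.021,-0.055,0,0,0,0,0.0918,-0.021,-0.055,0,0,0,0,0.0918,-0.021,-0.055,0,0,0,0,0.0918,-0.022,-0.055,0.01,0,0,0,0.0918,-0.022,-0.054,0.01,0,0,0,0.0918,0,0,0.02,0,0,0.188,0.0918,0,0,0,0,0,0.188,0.0918]';python3 -c "
from h import *
go((.455,-.2715,.16))"
```

```text
clock: 2.35
position: [0.4523, -0.2701, 0.196]
ee_rot: [-0.974, -2.983, 0.0]
force: [0.3, 1.0, 0.2]
width: 0.997
gripper_force: 0.0
t2.35 p [ 0.4523 -0.2701  0.196 ] yawy 53.83 z [-0.0032  0.0008 -1.    ] j [-0.2834  1.6813] F [0.2886 1.0173 0.1908] T [-0.0118 -0.0252 -0.0124] w 91.5 g 0.0
tool shift [-0.0031  0.0005  0.036 ]
```

```bash
python3 -m pendant '[-0.003,0,0.036,0,0,0,0.05,0,0,0.02,0,0,0,0.05,0,0,0.01,0,0,0,0.05,0,0,0,0,0,0,0.05]' 30;python3 -c "
from h import *
go((.455,-.2715,.061))
t=get_image('top');s=get_image('scene')
cv2.imwrite('pics/c2.png',np.hstack([crop(t,365,205,60,60,400,400),crop(s,312,240,60,60,400,400)]))"
```

```text
clock: 2.85
position: [0.4558, -0.2712, 0.1314]
ee_rot: [-0.963, -2.989, -0.0]
force: [0.7, -0.5, -0.4]
width: 0.611
gripper_force: 0.0
t2.85 p [ 0.4558 -0.2712  0.1314] yawy 54.30 z [-0.0011  0.0003 -1.    ] j [-0.3665  1.7602] F [ 0.7019 -0.545  -0.3609] T [-0.0591 -0.0071 -0.0077] w 56.1 g 0.0
tool shift [ 0.0004 -0.0007  0.0704]
```

View pics/c2.png

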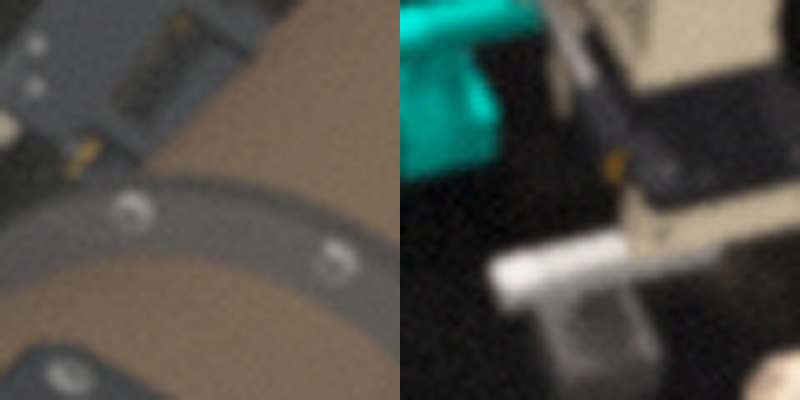

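The top view is blocked by the arm. In the scene crop the gripper stands over the bar, with the bar's near end at crop (505,275), which agrees with the estimate. Now I descend and grip.

```bash
python3 -m pendant '[0,0,0.025,0,0,0,0.05,0,0,0.025,0,0,0,0.05,0,0,0.018,0,0,0,0.05,0,0,0,0,0,0,0.05]' 30;python3 -c "
from h import *
go((.455,-.2715,.0615))"
```

```text
clock: 3.45
position: [0.4557, -0.2711, 0.0632]
ee_rot: [-0.962, -2.989, -0.0]
force: [-0.3, -0.0, 0.1]
width: 0.545
gripper_force: 0.0
t3.45 p [ 0.4557 -0.2711  0.0632] yawy 54.31 z [-0.0013  0.0006 -1.    ] j [-0.4599  1.8387] F [-0.3085 -0.035   0.0529] T [-0.031   0.0273 -0.049 ] w 50.0 g 0.0
tool shift [ 0.0004 -0.0008  0.0017]
```

```bash
python3 -m pendant '[0,0,0.001,0,0,0,0.01,0,0,0,0,0,0,0.01,0,0,0,0,0,0,0.01,0,0,0,0,0,0,0.01,0,0,0,0,0,0,0.01]' 40;python3 -c "
from h import *
st()"; python3 -m pendant '[0,0,-0.02,0,0,0,0.01,0,0,-0.04,0,0,0,0.01,0,0,-0.06,0,0,0,0.01,0,0,-0.06,0,0,0,0.01,0,0,-0.06,0,0,0,0.01]';python3 -c "
from h import *
st()"
```

```text
clock: 4.08
position: [0.4562, -0.2715, 0.0629]
ee_rot: [0.963, 2.99, -0.0]
force: [-0.6, -1.1, 2.7]
width: 0.169
gripper_force: 40.0
t4.08 p [ 0.4562 -0.2715  0.0629] yawy 54.31 z [ 0.0003 -0.0003 -1.    ] j [-0.4613  1.84  ] F [-0.5932 -1.0967  2.6789] T [-0.1009  0.116  -0.0177] w 15.5 g 40.0
clock: 4.7
position: [0.4555, -0.2707, 0.3041]
ee_rot: [-0.962, -2.989, -0.001]
force: [1.8, -0.2, -5.0]
width: 0.171
gripper_force: 40.0
t4.70 p [ 0.4555 -0.2707  0.3041] yawy 54.31 z [-0.0011  0.0007 -1.    ] j [-0.1932  1.6053] F [ 1.7999 -0.2102 -5.0307] T [-0.0286 -0.2178 -0.03  ] w 15.7 g 40.0
```

```bash
python3 -m pendant '[0.018,0.046,0,0,0,0,0.01,0.018,0.046,0,0,0,0,0.01,0.018,0.046,0,0,0,0,0.01,0.018,0.046,0,0,0,0,0.01,0.018,0.046,0,0,0,0,0.01,0.018,0.046,0,0,0,0,0.01]'; python3 -m pendant '[0,0,0,0,0,-0.176,0.01,0,0,0,0,0,-0.176,0.01,0,0,0,0,0,-0.176,0.01,0,0,0,0,0,-0.176,0.01,0,0,0,0,0,-0.176,0.01,0,0,0,0,0,-0.176,0.01,0,0,0,0,0,-0.176,0.01,0,0,0,0,0,-0.176,0.01,0,0,0,0,0,0,0.01,0,0,0,0,0,0,0.01]';python3 -c "
from h import *
go((.5287,.016,.29))
t=get_image('top');s=get_image('scene')
np.save('pics/t3.npy',t);np.save('pics/s3.npy',s)
cv2.imwrite('pics/c3.png',np.hstack([crop(t,238,160,60,60,400,400),crop(s,240,130,60,80,400,533)[:400]]))"
```

```text
clock: 5.45
position: [0.529, 0.0176, 0.3022]
ee_rot: [-0.962, -2.989, 0.0]
force: [1.3, -0.8, -3.8]
width: 0.176
gripper_force: 40.0
clock: 6.7
position: [0.5291, 0.0158, 0.3024]
ee_rot: [1.196, -2.904, -0.0]
force: [0.0, 0.0, -4.1]
width: 0.171
gripper_force: 40.0
t6.70 p [0.5291 0.0158 0.3024] yawy 134.75 z [-0.0008 -0.     -1.    ] j [-0.094   2.3248] F [ 0.005   0.0471 -4.1189] T [ 0.1064 -0.0168 -0.0226] w 15.7 g 40.0
tool shift [0.0002 0.0004 0.0124]
```

View pics/c3.png

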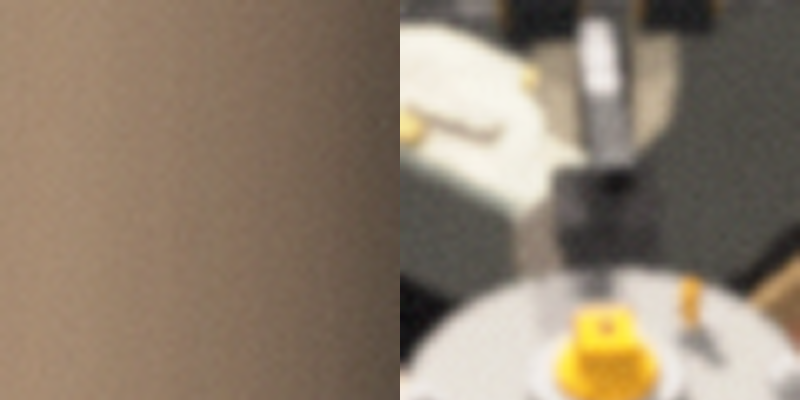

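The top view is blocked again. In the scene crop the socket hangs at x≈606, straight above the head at (607,340). I lower it gently and watch the force.

```bash
python3 -m pendant '[0,0,0.02,0,0,0,0.01,0,0,0.02,0,0,0,0.01,0,0,0.002,0,0,0,0.01,0,0,0.002,0,0,0,0.01,0,0,0.002,0,0,0,0.01,0,0,0.002,0,0,0,0.01]';python3 -c "
from h import *
st();print(proj('scene',(.529,.0158,.25)))"
```

```text
clock: 7.55
position: [0.5297, 0.0159, 0.2551]
ee_rot: [-1.201, 2.902, -0.0]
force: [-0.0, -0.9, -3.7]
width: 0.173
gripper_force: 40.0
t7.55 p [0.5297 0.0159 0.2551] yawy 134.97 z [ 0.0008  0.0002 -1.    ] j [-0.1129  2.3468] F [-0.0466 -0.8603 -3.6947] T [0.0775 0.0485 0.0632] w 15.9 g 40.0
[270.99   162.8411]
```

```bash
python3 -m pendant '[0,0,0.002,0,0,0,0.01,0,0,0.002,0,0,0,0.01,0,0,0.002,0,0,0,0.01,0,0,0,0,0,0,0.01]';python3 -c "
from h import *
st()"
```

```text
clock: 8.05
position: [0.5292, 0.0159, 0.2484]
ee_rot: [1.202, -2.902, -0.0]
force: [-0.6, 0.8, -3.9]
width: 0.17
gripper_force: 40.0
t8.05 p [0.5292 0.0159 0.2484] yawy 134.99 z [-0.0005 -0.     -1.    ] j [-0.1158  2.3496] F [-0.6163  0.8055 -3.9488] T [ 0.2608  0.1871 -0.028 ] w 15.6 g 40.0
```

```bash
python3 -m pendant '[0,0,0.002,0,0,0,0.01,0,0,0.002,0,0,0,0.01,0,0,0.002,0,0,0,0.01,0,0,0,0,0,0,0.01]';python3 -c "
from h import *
st()"
```

```text
clock: 8.55
position: [0.5293, 0.0159, 0.2425]
ee_rot: [1.202, -2.902, -0.0]
force: [-1.0, 1.4, -4.4]
width: 0.169
gripper_force: 40.0
t8.55 p [0.5293 0.0159 0.2425] yawy 134.98 z [-0.0004  0.     -1.    ] j [-0.1187  2.3523] F [-1.0131  1.4468 -4.3681] T [ 0.349   0.3434 -0.0289] w 15.5 g 40.0
```

```bash
python3 -m pendant '[0,0.001,0.001,0,0,0,0.01,0,0,0.001,0,0,0,0.01,0,0,0.001,0,0,0,0.01,0,0,0,0,0,0,0.01]';python3 -c "
from h import *
st()"
```

```text
clock: 9.05
position: [0.5287, 0.0165, 0.2397]
ee_rot: [1.202, -2.903, 0.0]
force: [-0.2, 0.2, -3.9]
width: 0.176
gripper_force: 40.0
t9.05 p [0.5287 0.0165 0.2397] yawy 134.98 z [-0.     -0.0001 -1.    ] j [-0.1195  2.3518] F [-0.2021  0.1565 -3.9417] T [0.0447 0.0581 0.0047] w 16.1 g 40.0
```

Lateral force is gone. I keep going down until it seats.

```bash
python3 -m pendant '[0,0,0.001,0,0,0,0.01,0,0,0.001,0,0,0,0.01,0,0,0,0,0,0,0.01]';python3 -c "
from h import *
st()"; python3 -m pendant '[0,0,0.001,0,0,0,0.01,0,0,0,0,0,0,0.01]';python3 -c "
from h import *
st()"
```

```text
clock: 9.43
position: [0.5292, 0.0164, 0.2385]
ee_rot: [-1.201, 2.902, -0.0]
force: [-1.5, -0.0, 5.0]
width: 0.17
gripper_force: 40.0
t9.43 p [0.5292 0.0164 0.2385] yawy 134.97 z [ 0.0012  0.0003 -1.    ] j [-0.1205  2.3527] F [-1.4831 -0.0011  4.9914] T [0.0135 0.4967 0.02  ] w 15.6 g 40.0
clock: 9.68
position: [0.5295, 0.0162, 0.2383]
ee_rot: [-1.2, 2.901, -0.001]
force: [-4.1, -2.0, 11.6]
width: 0.174
gripper_force: 40.0
t9.68 p [0.5295 0.0162 0.2383] yawy 134.96 z [ 0.0023  0.0004 -1.    ] j [-0.1207  2.3532] F [-4.1104 -1.9585 11.5829] T [-0.1266  1.1346  0.0602] w 16.0 g 40.0
```

```bash
python3 -m pendant '[0.0003,0.0003,-0.001,0,0,0,0.01,0,0,0,0,0,0,0.01]' 60;python3 -c "
from h import *
st()"; python3 -m pendant '[0,0,0,0,0,0.1,0.01,0,0,0,0,0,0.1,0.01,0,0,0,0,0,0.1,0.01,0,0,0,0,0,0,0.01,0,0,0,0,0,0,0.01]';python3 -c "
from h import *
st()"
```

```text
clock: 9.93
position: [0.5291, 0.0164, 0.2384]
ee_rot: [-1.201, 2.901, -0.001]
force: [0.6, -1.2, 6.4]
width: 0.17
gripper_force: 60.0
t9.93 p [0.5291 0.0164 0.2384] yawy 134.97 z [ 0.002   0.0001 -1.    ] j [-0.12    2.3524] F [ 0.6467 -1.1873  6.4347] T [-0.1271  0.1746  0.009 ] w 15.6 g 60.0
clock: 10.55
position: [0.5291, 0.0166, 0.2383]
ee_rot: [-0.754, 3.048, -0.0]
force: [0.1, 0.0, 6.6]
width: 0.166
gripper_force: 60.0
t10.55 p [0.5291 0.0166 0.2383] yawy 117.79 z [ 0.0018  0.0002 -1.    ] j [-0.1393  2.0736] F [0.0575 0.0445 6.5819] T [-0.0814  0.0251 -0.0427] w 15.3 g 60.0
```

```bash
cat > s.py <<'E'
from h import *
st()
T=[]
for i in range(1):T.append(observe()["ft_torque"][2])
E
python3 -m pendant '[0,0,0,0,0,0.1,0.01,0,0,0,0,0,0.1,0.01,0,0,0,0,0,0.1,0.01,0,0,0,0,0,0,0.01,0,0,0,0,0,0,0.01]' >/dev/null;python3 s.py
```

```text
t11.18 p [0.529  0.0167 0.2382] yawy 100.61 z [ 0.0016  0.0002 -1.    ] j [-0.1597  1.7963] F [ 0.4403 -0.1191  4.998 ] T [ 0.0566 -0.046  -0.0111] w 15.2 g 60.0
```

```bash
python3 -m pendant '[0,0,0,0,0,0.1,0.01,0,0,0,0,0,0.1,0.01,0,0,0,0,0,0.1,0.01,0,0,0,0,0,0,0.01,0,0,0,0,0,0,0.01]' >/dev/null;python3 s.py
```

```text
t11.80 p [0.5288 0.0168 0.2381] yawy 83.45 z [ 0.0012  0.0003 -1.    ] j [-0.1813  1.5213] F [-0.1573 -0.4675  4.4949] T [ 0.1706 -0.0171 -0.0173] w 15.5 g 60.0
```

```bash
python3 -m pendant '[0,0,0,0,0,0.1,0.01,0,0,0,0,0,0.1,0.01,0,0,0,0,0,0.1,0.01,0,0,0,0,0,0,0.01,0,0,0,0,0,0,0.01]' >/dev/null;python3 s.py
```

```text
t12.43 p [0.5287 0.0169 0.238 ] yawy 66.31 z [ 0.0009  0.0004 -1.    ] j [-0.2047  1.2487] F [1.0928 1.4112 4.5441] T [ 0.3642 -0.2529 -0.0258] w 15.5 g 60.0
```

```bash
python3 -m pendant '[0,0,0,0,0,0.1,0.01,0,0,0,0,0,0.1,0.01,0,0,0,0,0,0,0.01,0,0,0,0,0,0,0.01]' >/dev/null;python3 s.py
```

```text
t12.93 p [0.5286 0.017  0.2379] yawy 54.85 z [ 0.0007  0.0006 -1.    ] j [-0.2218  1.0678] F [0.4768 1.9854 4.9147] T [ 0.3953 -0.1652 -0.0685] w 15.5 g 60.0
```

```bash
python3 -m pendant '[0.0003,0.0004,0,0,0,0.1,0.01,0,0,0,0,0,0.1,0.01,0,0,0,0,0,0,0.01,0,0,0,0,0,0,0.01]' >/dev/null;python3 s.py
```

```text
t13.43 p [0.5289 0.0172 0.2379] yawy 43.46 z [ 0.0014  0.     -1.    ] j [-0.2394  0.8888] F [4.4236 0.5023 2.1217] T [ 0.2114 -1.1033  0.0376] w 15.8 g 60.0
```

```bash
python3 -m pendant '[0,0,0,0,0,0.1,0.01,0,0,0,0,0,0.1,0.01,0,0,0,0,0,0,0.01,0,0,0,0,0,0,0.01]' >/dev/null;python3 s.py
```

```text
t13.93 p [0.5293 0.0172 0.238 ] yawy 31.99 z [ 0.0021 -0.0001 -1.    ] j [-0.259   0.7109] F [5.5786 0.3347 0.9578] T [ 0.2079 -1.4567  0.08  ] w 16.0 g 60.0
```

```bash
python3 -m pendant '[-0.0003,0.0005,0,0,0,0,0.01,0,0,0,0,0,0,0.01]' >/dev/null;python3 s.py;python3 -m pendant '[0,0,0.0005,0,0,0.1,0.01,0,0,0,0,0,0,0.01,0,0,0,0,0,0,0.01]' >/dev/null;python3 s.py
```

```text
t14.18 p [0.5293 0.0171 0.2379] yawy 31.92 z [ 0.0009  0.0001 -1.    ] j [-0.2598  0.7106] F [4.524  1.2439 3.1866] T [ 0.1627 -1.2395  0.1066] w 15.2 g 60.0
t14.55 p [0.5295 0.017  0.2379] yawy 26.18 z [ 0.0014  0.0002 -1.    ] j [-0.2705  0.6229] F [2.631  0.9185 6.5176] T [ 0.1171 -0.892   0.2641] w 15.4 g 60.1
```

```bash
python3 -m pendant '[0,0,0,0,0,0.1,0.01,0,0,0,0,0,0,0.01,0,0,0,0,0,0,0.01]' >/dev/null;python3 s.py
```

```text
t14.93 p [0.5295 0.0171 0.2379] yawy 20.46 z [ 0.0015  0.0002 -1.    ] j [-0.2814  0.5355] F [2.6867 0.2042 7.9094] T [ 0.0467 -0.9223  0.3611] w 15.6 g 60.1
```

```bash
python3 -m pendant '[0,0,0,0,0,0.08,0.01,0,0,0,0,0,0,0.01,0,0,0,0,0,0,0.01]' >/dev/null;python3 s.py;python3 -m pendant '[0,0,0,0,0,0,0.01]' >/dev/null;python3 s.py
```

```text
t15.30 p [0.5295 0.017  0.2379] yawy 15.88 z [ 0.0015  0.0001 -1.    ] j [-0.2904  0.466 ] F [2.0823 0.5565 7.4367] T [ 0.0584 -0.9336  0.4486] w 15.5 g 60.2
t15.43 p [0.5295 0.017  0.2379] yawy 15.88 z [ 0.0016  0.0002 -1.    ] j [-0.2905  0.466 ] F [ 3.0435 -0.2301  7.7657] T [ 0.0372 -0.9456  0.4841] w 15.7 g 60.2
```

```bash
python3 -m pendant '[0,0,0,0,0,-0.05,0.01,0,0,0,0,0,-0.04,0.01,0,0,0,0,0,0,0.01]' >/dev/null;python3 s.py;python3 -m pendant '[0,0,-0.002,0,0,0,0.01,0,0,-0.002,0,0,0,0.01,0,0,0,0,0,0,0.01]' >/dev/null;python3 s.py
```

```text
t15.80 p [0.5293 0.0168 0.2379] yawy 21.01 z [ 0.0011  0.0003 -1.    ] j [-0.2801  0.5442] F [1.7378 0.2272 8.7035] T [-0.0363 -0.7716 -0.0135] w 15.6 g 60.0
t16.18 p [0.5286 0.0174 0.2406] yawy 21.01 z [-0.0007 -0.0002 -1.    ] j [-0.2763  0.5396] F [ 7.0208  0.9524 -3.9596] T [ 0.1621 -1.5847  0.0914] w 15.5 g 60.0
```

```bash
python3 -m pendant '[-0.0005,0.0011,0,0,0,0,0.01,0,0,0,0,0,0,0.01]' >/dev/null;python3 s.py;python3 -m pendant '[0,0,-0.002,0,0,0,0.01,0,0,-0.002,0,0,0,0.01,0,0,0,0,0,0,0.01]' >/dev/null;python3 s.py
```

```text
t16.43 p [0.5292 0.0172 0.2405] yawy 20.98 z [-0.0022  0.     -1.    ] j [-0.2778  0.5409] F [ 2.0885  1.9669 -4.6223] T [ 0.2814 -0.6453  0.0396] w 15.8 g 60.0
t16.80 p [0.5296 0.0168 0.2452] yawy 20.95 z [-0.0008  0.     -1.    ] j [-0.2731  0.5368] F [ 0.6425 -0.4176 -3.6223] T [ 0.0109 -0.1457 -0.0387] w 15.4 g 60.0
```

Free and clean. Now lift well clear.

```bash
python3 -m pendant '[0,0,-0.004,0,0,0,0.01,0,0,-0.006,0,0,0,0.01,0,0,-0.01,0,0,0,0.01,0,0,-0.03,0,0,0,0.01,0,0,-0.03,0,0,0,0.01]';python3 s.py
python3 - <<'E'
from h import *
s=get_image('scene')
cv2.imwrite('pics/c4.png',np.hstack([crop(s,240,110,60,90,400,600)]))
# bench free spot relative
E
```

```text
clock: 17.42
position: [0.5298, 0.0168, 0.3266]
ee_rot: [-1.781, -2.588, 0.0]
force: [0.4, 0.1, -4.4]
width: 0.166
gripper_force: 60.0
t17.43 p [0.5298 0.0168 0.3266] yawy 20.94 z [-0.0002 -0.0002 -1.    ] j [-0.2029  0.4705] F [ 0.4046  0.1033 -4.4339] T [-0.0151 -0.044  -0.0189] w 15.3 g 60.0
```

View pics/c4.png

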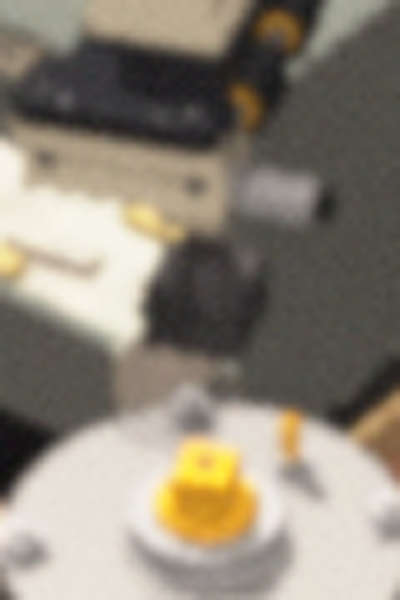

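The crop shows the head free with the key above it, upright in the gripper (socket at crop 205,295). I return it to its original clear spot.

```bash
python3 -m pendant '[0,0,0,0,0,-0.145,0.01,0,0,0,0,0,-0.145,0.01,0,0,0,0,0,-0.145,0.01,0,0,0,0,0,-0.147,0.01,-0.018,-0.046,0,0,0,0,0.01,-0.018,-0.046,0,0,0,0,0.01,-0.018,-0.046,0,0,0,0,0.01,-0.018,-0.046,0,0,0,0,0.01,-0.018,-0.046,0,0,0,0,0.01,-0.018,-0.046,0,0,0,0,0.01]' >/dev/null; python3 -m pendant '[0,0,0.05,0,0,0,0.01,0,0,0.05,0,0,0,0.01,0,0,0.05,0,0,0,0.01,0,0,0.04,0,0,0,0.01,0,0,0.04,0,0,0,0.01,0,0,0,0,0,0,0.01]' >/dev/null;python3 -c "
from h import *
go((.4557,-.2715,.065))
s=get_image('scene')
cv2.imwrite('pics/c5.png',crop(s,305,235,80,80,600,600))"
```

```text
t19.48 p [ 0.4551 -0.2692  0.0933] yawy 54.30 z [-0.0049  0.002  -1.    ] j [-0.4779  1.8634] F [-0.6805  0.3477 -3.2894] T [ 0.0125 -0.0028  0.0174] w 15.2 g 60.0
tool shift [-0.002  -0.0015  0.0283]
```

View pics/c5.png

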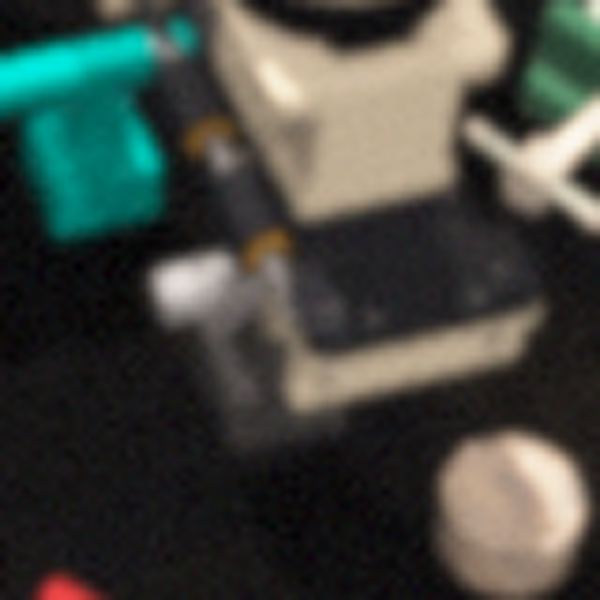

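Upright and clear of the teal key and the disc. I lower it to contact.

```bash
python3 -m pendant '[-0.002,-0.001,0.014,0,0,0,0.01,0,0,0.012,0,0,0,0.01,0,0,0.001,0,0,0,0.01,0,0,0.001,0,0,0,0.01,0,0,0,0,0,0,0.01]' >/dev/null;python3 s.py;python3 -m pendant '[0,0,0.001,0,0,0,0.01,0,0,0.001,0,0,0,0.01,0,0,0,0,0,0,0.01]' >/dev/null;python3 s.py
```

```text
t20.15 p [ 0.458  -0.2722  0.0675] yawy 54.31 z [ 0.0005 -0.0001 -1.    ] j [-0.5209  1.9004] F [-0.6301  0.2242 -4.5631] T [-0.0012 -0.0323 -0.0528] w 15.4 g 60.0
t20.52 p [ 0.4578 -0.2721  0.0652] yawy 54.31 z [-0.      0.0001 -1.    ] j [-0.5241  1.903 ] F [ 0.0079  0.1669 -3.6086] T [-0.0445  0.0649  0.0234] w 15.2 g 60.0
```

```bash
python3 -m pendant '[0,0,0.001,0,0,0,0.01,0,0,0.001,0,0,0,0.01,0,0,0,0,0,0,0.01]' >/dev/null;python3 s.py;python3 -m pendant '[0,0,0.0005,0,0,0,0.01,0,0,0,0,0,0,0.01]' >/dev/null;python3 s.py
```

```text
t20.90 p [ 0.4577 -0.2721  0.0631] yawy 54.31 z [-0.0002  0.0001 -1.    ] j [-0.5271  1.9055] F [-0.0396  0.0318 -3.8963] T [-0.0356  0.0681 -0.0147] w 15.6 g 60.0
t21.15 p [ 0.4578 -0.2722  0.0629] yawy 54.31 z [ 0.0002  0.     -1.    ] j [-0.5277  1.9061] F [-1.6309  1.0801 -1.0922] T [0.0844 0.1949 0.0154] w 15.6 g 60.0
```

Contact. Release gently, then rise.

```bash
python3 -m pendant '[0,0,0.0005,0,0,0,0.01,0,0,0,0,0,0,0.03,0,0,0,0,0,0,0.05,0,0,0,0,0,0,0.05,0,0,0,0,0,0,0.05]' 10 >/dev/null;python3 s.py;python3 -m pendant '[0,0,-0.01,0,0,0,0.05,0,0,-0.02,0,0,0,0.05,0,0,-0.05,0,0,0,0.05,0,0,-0.06,0,0,0,0.05,0,0,-0.06,0,0,0,0.05,0.045,0.045,0,0,0,0,0.05,0.045,0.045,0,0,0,0,0.05,0.04,0.04,0,0,0,0,0.05,0,0,0,0,0,0,0.05]';python3 -c "
from h import *
t=get_image('top');s=get_image('scene')
np.save('pics/t6.npy',t)
cv2.imwrite('pics/c6.png',np.hstack([crop(s,215,150,200,200,600,600)[:, :600]]))"
```

```text
t21.77 p [ 0.4579 -0.2721  0.0622] yawy 54.31 z [ 0.0001 -0.     -1.    ] j [-0.5286  1.9067] F [0.4433 0.0994 0.0263] T [-0.0182 -0.0152 -0.0342] w 48.7 g 0.0
clock: 22.9
position: [0.4279, -0.0885, 0.2625]
ee_rot: [-0.951, -2.993, -0.004]
force: [0.4, -1.2, -0.2]
width: 0.542
gripper_force: 0.0
```

View pics/c6.png

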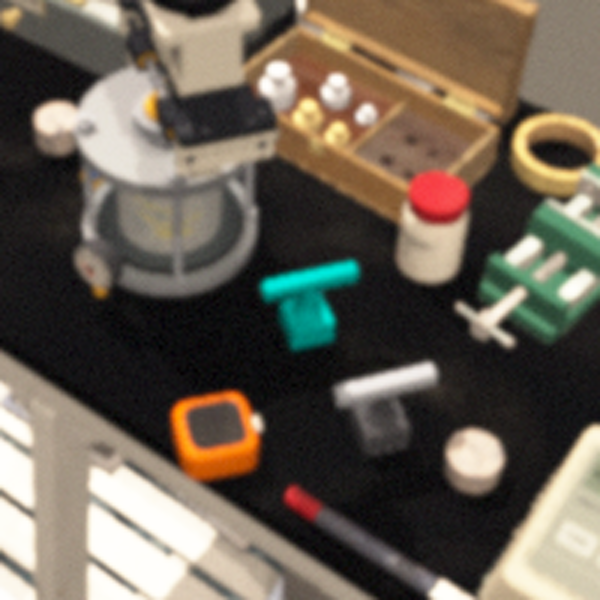

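The dark key stands upright at crop (383,410). The teal key, tape, disc and jar are undisturbed, and the robot is touching nothing. Handing in.

```bash
python3 -c "
from cell import *
print(sign_off())"
```

```text
the job is handed in; nothing more can be done
None
```

The plug was turned clockwise to about 0.45–0.48 N·m, inside the 0.3–0.6 snug range. The key is off and standing upright about 0.3 m from the cell, nothing visibly disturbed, and the job was handed in at about 23 s.

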